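Lay the soju tray for three

TASK

Lay the tray for three: stand the green, blue and yellow soju glasses upright on the tray, each wholly on the coaster of its own colour, and lay the stainless bottle opener flat and lengthwise in the middle of the tray's cork strip, with its ring at either end. Set things down rather than dropping them, and leave the red and the black glass where they stand.

Things in the scene. Friction and masses are not known exactly. Their poses are not given: they have to be found in the camera images.
- tray: Dark wooden serving tray, fixed to the desk, 320 (its x) x 240 (its y) mm outside, rim wall 5 mm thick and 14 mm high above the desk, floor 5 mm thick. Origin: centre of the underside. Three round coasters sit in a row along its x at y = +50 mm (x = -90, 0, +90 mm). A flat light-brown cork strip, 200 mm (tray x) x 62 mm (tray y), is set in at x = 0, y = -55 mm; its top is 8 mm above the desk.
- coaster_green: Green round coaster fixed in the tray, 72 mm across, 4 mm thick, origin at the centre of its underside (5 mm above the desk; top at 9 mm). The three coasters change places between starts.
- coaster_blue: Blue round coaster fixed in the tray, 72 mm across, 4 mm thick, origin at the centre of its underside (5 mm above the desk; top at 9 mm). The three coasters change places between starts.
- coaster_yellow: Yellow round coaster fixed in the tray, 72 mm across, 4 mm thick, origin at the centre of its underside (5 mm above the desk; top at 9 mm). The three coasters change places between starts.
- glass_green: Small clear soju glass with a green base and a green band round the rim, loose, standing upright on the desk; 58 mm high, 45 mm across the foot, 48 mm at half height, 52 mm at the rim (57 mm over the band), about 90 g. Origin: centre of the foot; z up along its axis. Belongs on the coaster of its colour.
- glass_blue: Small clear soju glass with a blue base and a blue band round the rim, loose, standing upright on the desk; 58 mm high, 45 mm across the foot, 48 mm at half height, 52 mm at the rim (57 mm over the band), about 90 g. Origin: centre of the foot; z up along its axis. Belongs on the coaster of its colour.
- glass_yellow: Small clear soju glass with a yellow base and a yellow band round the rim, loose, standing upright on the desk; 58 mm high, 45 mm across the foot, 48 mm at half height, 52 mm at the rim (57 mm over the band), about 90 g. Origin: centre of the foot; z up along its axis. Belongs on the coaster of its colour.
- glass_red: Small clear soju glass with a red base and a red band round the rim, loose, standing upright on the desk; 58 mm high, 45 mm across the foot, 48 mm at half height, 52 mm at the rim (57 mm over the band), about 90 g. Origin: centre of the foot; z up along its axis. Look-alike that does not belong on the tray: stays where it is.
- glass_black: Small clear soju glass with a black base and a black band round the rim, loose, standing upright on the desk; 58 mm high, 45 mm across the foot, 48 mm at half height, 52 mm at the rim (57 mm over the band), about 90 g. Origin: centre of the foot; z up along its axis. Look-alike that does not belong on the tray: stays where it is.
- opener: Stainless bottle opener lying flat on the desk, loose, 147 mm long, about 110 g: a straight handle 16 mm wide and 12 mm thick running from x = -75 to +35 mm, and a ring head 42 mm wide at the +x end (x = 30 to 72 mm). Origin: on the underside near the centre of mass, below the handle; x along the handle towards the ring, z up.
There are look-alikes about, which are no part of the job. Of the things that look like the opener, the middle-sized one is meant.

How it is judged:
By the outcome, as a careful person would: the job done as asked, in the order asked, and still so for the second after the job is handed in, with the robot touching nothing.
It also fails if it takes over 104 s, if anything falls off the work surface, if the arm or the gripper's body presses on something with over 40 N, if the wrist force passes 120 N, or if a joint passes its speed limit or range.

ROBOT

A 6-joint arm with a two-finger parallel gripper is mounted at the origin on the work surface. World frame = base frame: x ahead of the robot, y to its left, z up, the work surface at z = 0. Lengths are in m, angles in rad, forces in N, time in s.
With the tool pointing down it reaches from about 0.25 to 0.775 m from the base axis. Payload 4 kg.
Tool frame: the origin (TCP) lies at the very end of the fingers, on their centre line; the grasp point (between the pads) lies 19 mm behind it; x points along the fingers, z is the direction in which the jaws open and shut, and the axes are right-handed (so a half turn about x gives the same grasp; the last joint's range is limited). The gripper opens to 85 mm and grips with 20 to 120 N. Pads are 22 mm wide; open, the fingers measure 114 mm over their backs; the gripper's body (76 mm by 85 mm) begins 54 mm behind the grasp point. The pads swing forward as they close: fully open they stand 13 mm farther back than shut.
Start: joints at [1.069, 0.087, 1.371, -0, 1.684, -0.103], TCP at [0.214, 0.507, 0.231] pointing down, gripper open.
Joint ranges: [-3.1, 3.1], [-0.76, 2.03], [0.27, 2.55], [-1.08, 4.22], [0.17, 2.65], [-2.57, 2.57]. Speed limits (rad/s): [2.79, 2.79, 3.14, 3.14, 3.14, 3.14].

INTERFACE

Orientations are given as a unit quaternion [w, x, y, z].
In Python, from rig import bot, viewer, nets gives the robot as it stands. The module is installed in compiled form; this text tells all that it offers.
- The arm moves only by the shell command python3 -m crank 'ROWS' [FORCE]. ROWS is text: rows parted by semicolons, each of 7 numbers parted by spaces: the shift along the tool's x, y, z in cm, then the turn, a rotation vector about the tool's x, y, z in degrees, then the opening, from -1 (shut) to 1 (fully open), so that 0 is half open. A call has exactly 10 rows; each row is the pose to reach, as a shift and turn from the pose measured when the call began, along the tool's axes at that moment; what a row does not reach only later rows make up. A row lasts 1/10 s, in which the tool goes at most 50 mm and 8.59 degrees, less where a joint would pass 70% of its speed; a pose out of reach is approached as far as the arm can. A call with a gripper value outside its range is refused whole. The fingers move at their own pace and stop on an object; FORCE is the grip in N (left out, the last holds). Time passes only in rows, so rows that repeat a pose let the fingers close, or fill a call up. It gives the time, the measured TCP pose, the force and the opening at its end, in the units of the state.
- bot.state(): the state, without advancing time (a new reading comes with each control period).
- viewer.grab_frame(name): name is "scene" or "top" or "wrist"; returns the picture (480x640x3 uint8, blue, green, red); there is no depth.
- viewer.camera_params(name): a dict with "fx", "fy", "cx", "cy" (pixels), "origin" and "attitude" of the camera in the world. Camera axes: x right, y up, looking along -z (the intrinsics and any distortion apply to the point x, -y, -z); pixel columns grow to the right and rows downward; lengths in m; the calibration is good to about 2 mm. The wrist camera is an equidistant fisheye: a pixel r from the principal point sees the ray r / f radians off the axis. A picture is of the moment at which its call begins: read the wrist's pose just before it. camera_params takes no time and is no camera call; for the wrist camera it gives the pose at the moment of the call.
- bot.finish_job(): hands the job in, once; it reports no verdict.
Trained networks look in the newest picture that a camera, given by its name, has taken for a name from the list of things; names that differ only in an ending like _2 or _b are one class to them, and where a whole thing is asked for, a point or a joint stands for the part that bears it (a point fixed in the world has none). Each returns a list of dicts, best first, with "confidence" (0 to 1); they miss things now and then, are a little off and sometimes report something else, mostly with a low value. They report only what shows in the picture. A call takes as long as a camera call. They do not tell look-alikes from the thing itself.
- nets.masks_of(camera, target): "mask" (480x640 bool, what is visible of it) and "box" ([centre column, centre row, width, height] in pixels, round what is visible of it).
The state is a dict: "t": time; "joint_pos": joint angles; "qvel": joint speeds; "joint_torque": joint torques, N m; "eef_pos": TCP position; "tool_rot": TCP orientation; "force": force on the tool from outside, world axes, zero at the start; "torque": the same for the moment, N m; "opening": opening from 0.0 (shut) to 1.0 (fully open).
Only numpy, scipy, OpenCV 4.12 (cv2) and the standard library are available. Lean on these libraries where they do the work, as an engineer would, in place of code of your own. Each camera call takes 0.05 s, during which the arm holds its last target. There are 200 camera calls.

## Working session

There is one attempt and no reset: what is moved stays moved. The work goes in short steps, Python scripts to look and compute and a shell command to move; the robot and the scene stay as the last step left them, time stands still between calls to the robot, and variables do not carry over. Pictures are saved under pics/ and viewed, about 12 in all and at most 16, crops included, and the job is handed in when it is done.

```bash
mkdir -p pics; ls; python3 - <<'E'
from rig import bot, viewer, nets
import cv2
print(bot.state())
for n in("scene","top"):
    im=viewer.grab_frame(n); cv2.imwrite(f"pics/{n}0.png",im); print(n,viewer.camera_params(n))
print(viewer.camera_params("wrist"))
E
```

```text
pics
{'t': 0.0, 'joint_pos': array([ 1.06887799e+00,  8.79896470e-02,  1.37232099e+00,  1.95039730e-05,
        1.68357572e+00, -1.03112989e-01]), 'qvel': array([-0.00072288, -0.00122914,  0.00096057, -0.00040286,  0.00052832,
       -0.00017263]), 'joint_torque': array([-2.52113841e-04, -3.51873350e+01, -3.13268387e+01, -2.34206800e-04,
        1.09787643e-02,  1.89189575e-05]), 'eef_pos': array([0.21333341, 0.50638807, 0.23008633]), 'tool_rot': array([ 0.58841226, -0.39142146,  0.58985507,  0.3906805 ]), 'force': array([-0.5648674 ,  0.09477522,  0.8927342 ]), 'torque': array([-0.03834437,  0.00449263, -0.05480282]), 'opening': 0.9999356976236575}
scene {'fx': 532.0485689867703, 'fy': 532.0485689867703, 'cx': 313.86530463258407, 'cy': 230.429821646034, 'origin': array([1.20738996, 0.50110984, 0.80863776]), 'attitude': array([0.45662871, 0.19923801, 0.36186474, 0.7879393 ])}
top {'fx': 615.2742705053286, 'fy': 615.2742705053286, 'cx': 326.9559684711309, 'cy': 248.12153400085316, 'origin': array([0.33177662, 0.07899306, 1.6723815 ]), 'attitude': array([ 0.71069353,  0.02778717, -0.02770192, -0.70240671])}
{'fx': 371.64829954431775, 'fy': 371.64829954431775, 'cx': 325.80805934016485, 'cy': 236.9342300195926, 'origin': array([0.15238072, 0.53145   , 0.37365443]), 'attitude': array([ 0.82543572, -0.11030361, -0.07172383,  0.5489487 ])}
```

View pics/top0.png

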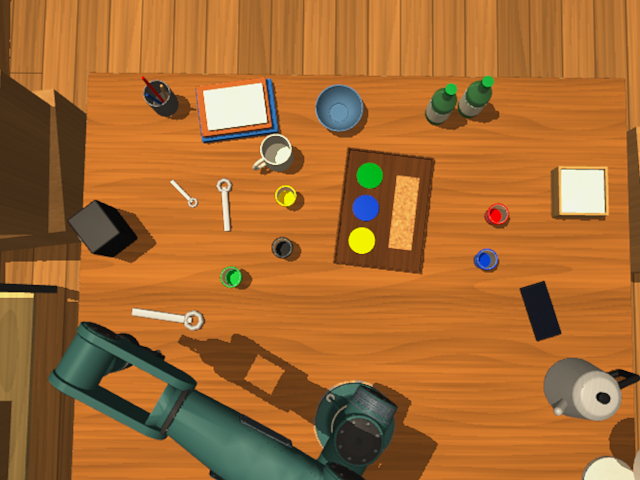

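View pics/scene0.png

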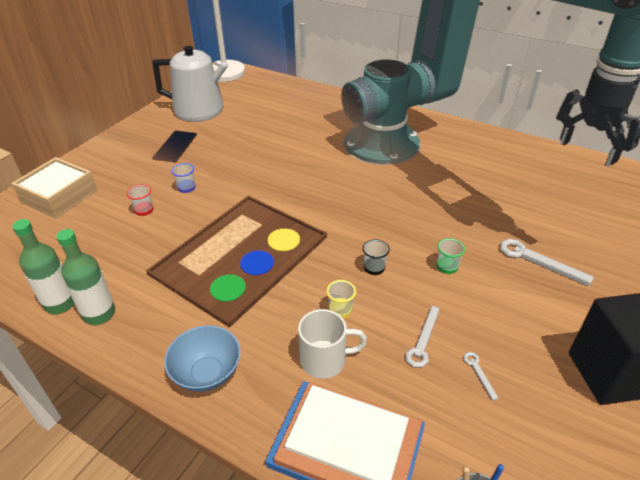

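The top picture shows the glasses: green (231,277), blue (486,260), yellow (286,196), red (497,215) and black (282,248). The coasters are green (369,175), blue (365,208) and yellow (361,240). The things that look like the opener are small (184,193), middle (225,205) and large (168,317). I choose the middle one at (225,205) and will check that its length is 147 mm.

```bash
cat > h.py <<'E'
import numpy as np, cv2
from scipy.spatial.transform import Rotation as R
from scipy.optimize import least_squares
from rig import bot, viewer, nets
def rot(q): return R.from_quat(np.roll(q,-1)).as_matrix()
def proj(P,c,fish=False):
    p=(np.atleast_2d(P)-c["origin"])@rot(c["attitude"]); x,y,z=p[:,0],-p[:,1],-p[:,2]
    if fish:
        r=np.hypot(x,y)+1e-12; k=np.arctan2(r,z)/r
    else: k=1/z
    return np.c_[c["cx"]+c["fx"]*x*k, c["cy"]+c["fy"]*y*k]
def back(uv,c,zp,fish=False):
    uv=np.atleast_2d(uv).astype(float); a=(uv-[c["cx"],c["cy"]])/c["fx"]
    if fish:
        r=np.linalg.norm(a,axis=1)+1e-12; d=np.c_[a*(np.sin(r)/r)[:,None],np.cos(r)]
    else: d=np.c_[a,np.ones(len(a))]
    d=(d*[1,-1,-1])@rot(c["attitude"]).T
    return c["origin"]+d*((zp-c["origin"][2])/d[:,2])[:,None]
T=np.linspace(0,2*np.pi,60)
def glasspts(xy,z0=0):
    return np.vstack([np.c_[xy[0]+r*np.cos(T),xy[1]+r*np.sin(T),0*T+z+z0] for r,z in((.0225,0),(.0285,.058),(.0285,.05))])
def fitglass(box,c,fish=False,z0=0):
    b=np.array(box); t=np.r_[b[:2]-b[2:]/2,b[:2]+b[2:]/2]
    def f(xy):
        p=proj(glasspts(xy,z0),c,fish); return np.r_[p.min(0),p.max(0)]-t
    s=least_squares(f,back(b[:2],c,.03,fish)[0,:2]); return s.x,np.abs(s.fun).max()
def tool():
    s=bot.state(); return s["eef_pos"],rot(s["tool_rot"]),s
E
python3 - <<'E'
from h import *
im=viewer.grab_frame("top"); c=viewer.camera_params("top")
imS=viewer.grab_frame("scene"); cs=viewer.camera_params("scene")
for g in "green blue yellow red black".split():
    for cam,cc in(("top",c),("scene",cs)):
        for m in nets.masks_of(cam,"glass_"+g)[:2]:
            print(g,cam,round(m["confidence"],2),np.round(m["box"],1),*[np.round(v,4) for v in fitglass(m["box"],cc)])
for g in "green blue yellow".split():
    m=nets.masks_of("top","coaster_"+g)[:1]
    for k in m: print("coaster",g,k["confidence"],k["box"],back(k["box"][:2],c,.009).round(4))
for cam,cc in(("top",c),("scene",cs)):
  for k in nets.masks_of(cam,"opener"):
    v,u=np.nonzero(k["mask"]); P=back(np.c_[u,v],cc,.009)[:,:2]
    r=cv2.minAreaRect((P*1000).astype(np.float32)); print("opener",cam,k["confidence"],k["box"],r, P.mean(0))
k=nets.masks_of("top","tray")
for k in k[:1]:
    v,u=np.nonzero(k["mask"]); P=back(np.c_[u,v],c,.014)[:,:2]
    print("tray",k["confidence"],cv2.minAreaRect((P*1000).astype(np.float32)))
cv2.imwrite("pics/op.png",cv2.resize(im[150:350,120:320],None,fx=3,fy=3,interpolation=cv2.INTER_CUBIC))
E
```

```text
green top 0.92 [230.2 278.2  20.9  23.7] [0.3767 0.3336] 0.9587
green scene 0.73 [451.  259.2  31.8  35.9] [0.3887 0.3346] 1.2558
blue top 0.92 [484.8 260.1  22.2  20.3] [ 0.4323 -0.339 ] 1.2271
blue top 0.54 [282.8 251.4  23.4  24. ] [0.449  0.1962] 1.1178
blue scene 0.93 [181.3 178.3  29.2  32.6] [ 0.4362 -0.3457] 2.2733
blue scene 0.24 [451.5 255.1  30.2  31.6] [0.3761 0.3313] 2.6653
yellow top 0.62 [283.1 198.   21.   23. ] [0.5917 0.1979] 0.4261
yellow scene 0.71 [340.6 297.7  27.9  39.8] [0.5934 0.1877] 1.0573
red top 0.66 [493.6 214.2  20.   21.5] [ 0.5544 -0.3637] 2.43
black top 0.53 [282.8 249.1  17.5  20.3] [0.4551 0.1963] 2.162
black top 0.24 [284.1 197.8  23.8  21.3] [0.5923 0.1952] 1.0709
black scene 0.98 [372.8 257.4  28.8  37.3] [0.4621 0.1927] 0.4151
coaster blue 0.91 [367.0, 208.1, 24.4, 23.8] [[ 0.5733 -0.0279  0.009 ]]
coaster yellow 0.75 [361.9, 241.2, 26.6, 23.9] [[ 0.4826 -0.0147  0.009 ]]
opener top 0.96 [165.8, 319.5, 74.2, 21.3] ((264.9929504394531, 508.0029602050781), (189.6604766845703, 51.05059814453125), 88.67210388183594) [0.27116169 0.49687837]
opener t
[... 410 characters left out ...]
), (241.1357879638672, 322.3133850097656), 83.62800598144531) [ 0.56661908 -0.08141026]
opener scene 0.78 [478.0, 376.0, 33.3, 46.6] ((614.4554443359375, 470.7547607421875), (99.10304260253906, 26.058387756347656), 40.77902603149414) [0.61094966 0.4709357 ]
opener scene 0.69 [545.6, 262.7, 94.5, 46.0] ((267.845947265625, 505.88006591796875), (192.3237762451172, 58.49898910522461), 87.5086441040039) [0.27348833 0.50330729]
opener scene 0.6 [421.1, 337.3, 34.3, 63.2] ((578.9044799804688, 362.3914794921875), (39.8283576965332, 148.2616424560547), 89.98876190185547) [0.59234156 0.35855379]
tray 0.74 ((566.2483520507812, -72.09944152832031), (242.8620147705078, 328.8896484375), 83.56163787841797)
```

View pics/op.png

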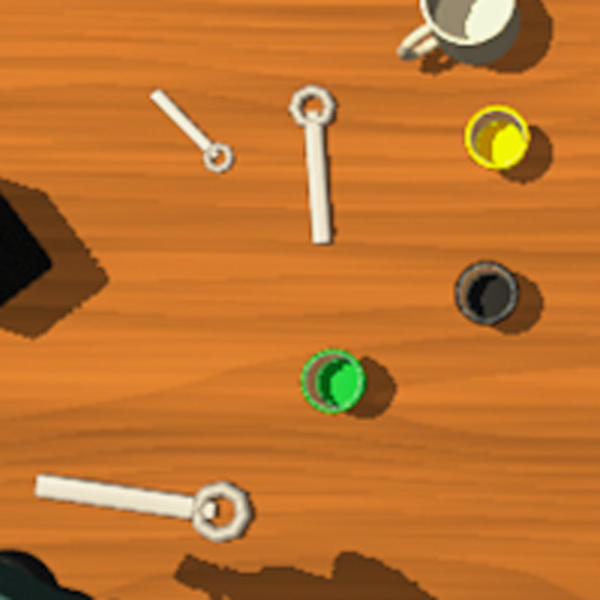

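The crop confirms the choice: the middle opener measures about 145 mm in the top picture. The net masks are a few pixels off, so I'll refine the positions with colour segmentation.

```bash
cat >> h.py <<'E'
HUE=dict(green=(45,75),blue=(105,130),yellow=(25,35))
def blob(im,col,uv,w):
    u,v=map(int,uv); u0,v0=max(u-w,0),max(v-w,0); hsv=cv2.cvtColor(im[v0:v+w,u0:u+w],cv2.COLOR_BGR2HSV)
    lo,hi=HUE[col]; m=cv2.inRange(hsv,(lo,90,50),(hi,255,255))
    m=cv2.morphologyEx(m,cv2.MORPH_CLOSE,np.ones((3,3)))
    n,l,s,ce=cv2.connectedComponentsWithStats(m); i=1+s[1:,4].argmax()
    vv,uu=np.nonzero(l==i); return np.c_[uu+u0,vv+v0].astype(float)
E
python3 - <<'E'
from h import *
im=viewer.grab_frame("top"); c=viewer.camera_params("top")
ims=viewer.grab_frame("scene"); cs=viewer.camera_params("scene")
G=dict(green=((231,277),(450,256)),blue=((486,260),(184,178)),yellow=((286,196),(341,298)))
for g,(a,b) in G.items():
    for uv,i,cc,w in((a,im,c,18),(b,ims,cs,26)):
        p=blob(i,g,uv,w); lo,hi=p.min(0)-.5,p.max(0)+.5
        bx=np.r_[(lo+hi)/2,hi-lo]; print(g,bx,*[np.round(v,4) for v in fitglass(bx,cc)])
C=dict(green=((369,175),(228,288)),blue=((365,208),(257,262)),yellow=((361,240),(284,240)))
for g,(a,b) in C.items():
    for uv,i,cc,w in((a,im,c,20),(b,ims,cs,26)):
        p=blob(i,g,uv,w); P=back(p,cc,.009)[:,:2]
        print("coaster",g,((P.max(0)+P.min(0))/2).round(4),P.mean(0).round(4),np.ptp(P,0).round(4))
# opener: bright low-sat
for uv,i,cc,w in(((225,205),im,c,35),((423,336),ims,cs,34)):
    u,v=uv; hsv=cv2.cvtColor(i[v-w:v+w,u-w:u+w],cv2.COLOR_BGR2HSV); m=cv2.inRange(hsv,(0,0,120),(179,75,255))
    n,l,s,ce=cv2.connectedComponentsWithStats(m); k=1+s[1:,4].argmax(); vv,uu=np.nonzero(l==k)
    P=back(np.c_[uu+u-w,vv+v-w],cc,.01)[:,:2]; print("opener",s[k],cv2.minAreaRect((P*1000).astype(np.float32)))
    h=P[(P[:,0]<.59)]; d=np.polyfit(h[:,0],h[:,1],1); print("handle line y=",d,"at x range",P[:,0].min(),P[:,0].max(), "y@.55",np.polyval(d,.55))
E
```

```text
green [231. 277.  21.  21.] [0.3799 0.3316] 0.7481
green [450.5 256.5  28.   34. ] [0.3812 0.3309] 1.5073
blue [485.5 259.   24.   21. ] [ 0.4352 -0.341 ] 0.3854
blue [186.5 188.5  16.    6. ] [ 0.4607 -0.3075] 13.2764
yellow [285.  195.5  21.   22. ] [0.5986 0.1929] 0.3271
yellow [341. 296.  29.  31.] [0.5889 0.1861] 4.4928
coaster green [ 0.6635 -0.0341] [ 0.664  -0.0337] [0.0694 0.0686]
coaster green [ 0.6628 -0.0364] [ 0.6637 -0.0355] [0.0725 0.0722]
coaster blue [ 0.575  -0.0225] [ 0.5748 -0.0233] [0.069  0.0709]
coaster blue [ 0.5733 -0.0255] [ 0.5743 -0.025 ] [0.0729 0.0735]
coaster yellow [ 0.4859 -0.0122] [ 0.4857 -0.0132] [0.0711 0.0707]
coaster yellow [ 0.4837 -0.0154] [ 0.4839 -0.0151] [0.071  0.0714]
opener [ 27   9  14  52 343] ((578.6343994140625, 363.3316650390625), (140.47987365722656, 35.516990661621094), 1.379099726676941)
handle line y= [0.098565   0.30222532] at x range 0.5086491737973663 0.6488502761262828 y@.55 0.35643606938315897
opener [ 16   4  35  62 735] ((579.6883544921875, 363.7472839355469), (41.301597595214844, 149.81329345703125), 89.53109741210938)
handle line y= [0.0911691  0.30483585] at x range 0.5046977839330353 0.6545946539543145 y@.55 0.3549788614974657
```

```bash
cat >> h.py <<'E'
def plan(xyz,ang=90):
    """tool down, jaw (tool z) along ang deg in world; prints shift cm, rotvec deg in current tool axes"""
    p,M,s=tool(); out=[]
    a=np.radians(ang); z=np.array([np.cos(a),np.sin(a),0]); x=np.array([0,0,-1.]); 
    W=np.c_[x,np.cross(z,x),z]
    rv=R.from_matrix(M.T@W).as_rotvec(degrees=True)
    print("t %.2f pos %s open %.3f F %s j6 %.2f"%(s["t"],p.round(4),s["opening"],s["force"].round(1),s["joint_pos"][5]))
    print("shift",(M.T@(np.array(xyz)-p)*100).round(2),"turn",rv.round(2))
E
python3 - <<'E'
from h import *
p,M,s=tool(); print(M.round(3))
plan([.380,.3313,.20],90); plan([.380,.3313,.20],-90)
E
```

```text
[[ 0.    -0.922  0.388]
 [ 0.     0.388  0.922]
 [-1.    -0.     0.   ]]
t 1.10 pos [0.2136 0.5068 0.2313] open 0.997 F [-1.   0.2 -0.2] j6 -0.10
shift [  3.13 -22.15  -9.71] turn [-22.85   0.     0.  ]
t 1.10 pos [0.2136 0.5068 0.2313] open 0.997 F [-1.   0.2 -0.2] j6 -0.10
shift [  3.13 -22.15  -9.71] turn [157.15   0.    -0.  ]
```

```bash
python3 -m crank '0.3 -2.2 -1 -2.3 0 0 1;1 -5 -2.4 -5 0 0 1;2 -9 -4 -9 0 0 1;3 -12 -5.5 -13 0 0 1;4 -15.5 -7 -17 0 0 1;5 -18.5 -8.5 -21 0 0 1;6 -21 -9.3 -22.85 0 0 1;7.1 -22.15 -9.7 -22.85 0 0 1;7.1 -22.15 -9.7 -22.85 0 0 1;7.1 -22.15 -9.7 -22.85 0 0 1' 40
python3 - <<'E'
from h import *
plan([.380,.3313,.01])
c=viewer.camera_params("wrist"); im=viewer.grab_frame("wrist"); cv2.imwrite("pics/w1.png",im)
print(c, proj(glasspts((.380,.3313)),c,True).mean(0))
E
```

```text
t: 2.1
eef_pos: [0.3794, 0.332, 0.1602]
tool_rot: [0.5, -0.5, 0.5, 0.5]
force: [-0.9, 0.1, 0.7]
opening: 1.0
t 2.10 pos [0.3794 0.332  0.1602] open 1.000 F [-0.9  0.1  0.7] j6 -0.96
shift [15.02 -0.07 -0.07] turn [-0.02  0.02 -0.06]
{'fx': 371.64829954431775, 'fy': 371.64829954431775, 'cx': 325.80805934016485, 'cy': 236.9342300195926, 'origin': array([0.31330175, 0.33104809, 0.30364146]), 'attitude': array([ 0.70061738, -0.09260752, -0.09264396,  0.70141017])} [326.08102762 230.91835872]
```

View pics/w1.png

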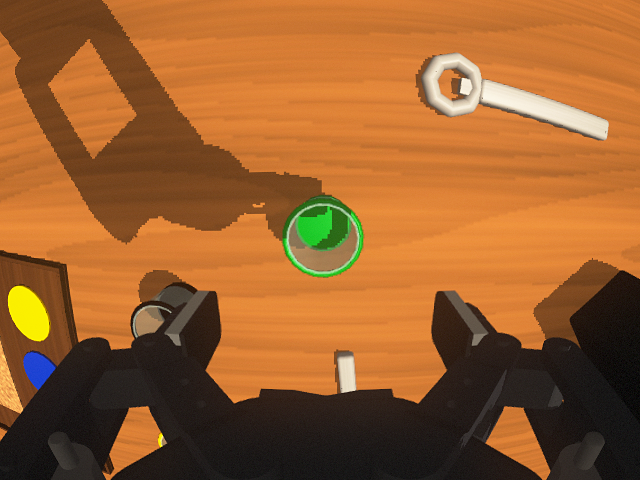

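The wrist view shows the green glass centred at (323,237), between the jaws in the column direction. The black glass is well to the left at (160,310), so the way down is clear.

```bash
cat >> h.py <<'E'
def wglass(col,xy,z0=0):
    c=viewer.camera_params("wrist"); im=viewer.grab_frame("wrist")
    uv=proj(glasspts(xy,z0),c,True).mean(0); p=blob(im,col,uv,75); lo,hi=p.min(0)-.5,p.max(0)+.5
    b=np.r_[(lo+hi)/2,hi-lo]; print(col,b,*[np.round(v,4) for v in fitglass(b,c,True,z0)])
E
python3 - <<'E'
from h import *
wglass("green",(.38,.3313))
E
```

```text
green [322.  235.5  81.   82. ] [0.3808 0.3289] 0.8443
```

```bash
python3 -m crank '2 -0.1 -0.2 0 0 0 1;5 -0.1 -0.2 0 0 0 1;8 -0.1 -0.2 0 0 0 1;10.5 -0.1 -0.2 0 0 0 1;12.5 -0.1 -0.2 0 0 0 1;14 -0.1 -0.2 0 0 0 1;15 -0.1 -0.2 0 0 0 1;15.2 -0.1 -0.2 0 0 0 1;15.2 -0.1 -0.2 0 0 0 1;15.2 -0.1 -0.2 0 0 0 1' 40
python3 -m crank '0 0 0 0 0 0 -0.3;0 0 0 0 0 0 -0.3;0 0 0 0 0 0 -0.3;0 0 0 0 0 0 -0.3;0 0 0 0 0 0 -0.3;0 0 0 0 0 0 -0.3;0 0 0 0 0 0 -0.3;0 0 0 0 0 0 -0.3;0 0 0 0 0 0 -0.3;0 0 0 0 0 0 -0.3' 40
python3 - <<'E'
from h import *
plan([.6635,-.035,.12])
E
```

```text
t: 3.2
eef_pos: [0.3813, 0.3315, 0.0102]
tool_rot: [0.501, -0.5, 0.498, 0.5]
force: [0.3, 0.3, -0.7]
opening: 0.999
t: 4.2
eef_pos: [0.3818, 0.3318, 0.0112]
tool_rot: [0.501, -0.5, 0.498, 0.5]
force: [-1.6, -0.8, 4.8]
opening: 0.575
t 4.20 pos [0.3818 0.3318 0.0112] open 0.575 F [-1.6 -0.8  4.8] j6 -0.97
shift [-10.9  -28.16 -36.69] turn [0.09 0.18 0.2 ]
```

```bash
python3 -m crank '-1 0 0 0 0 0 -0.3;-3 0 0 0 0 0 -0.3;-6 0 0 0 0 0 -0.3;-9 0 0 0 0 0 -0.3;-11 -0.8 -1 0 0 0 -0.3;-12 -2.3 -3 0 0 0 -0.3;-12 -4.6 -6 0 0 0 -0.3;-12 -6.9 -9 0 0 0 -0.3;-12 -9.2 -12 0 0 0 -0.3;-12 -11.5 -15 0 0 0 -0.3'
python3 - <<'E'
from h import *
plan([.6635,-.035,.12])
E
```

```text
t: 5.2
eef_pos: [0.4971, 0.1803, 0.1313]
tool_rot: [0.501, -0.5, 0.498, 0.5]
force: [0.3, 0.8, -0.3]
opening: 0.578
t 5.20 pos [0.4971 0.1803 0.1313] open 0.578 F [ 0.3  0.8 -0.3] j6 -1.33
shift [  1.11 -16.6  -21.56] turn [0.1 0.2 0.2]
```

```bash
python3 -m crank '0 -2.3 -3 0 0 0 -0.3;0 -4.6 -6 0 0 0 -0.3;0 -7 -9 0 0 0 -0.3;0 -9.3 -12 0 0 0 -0.3;0 -11.5 -15 0 0 0 -0.3;0.2 -13.5 -17.7 0 0 0 -0.3;0.5 -15.2 -19.8 0 0 0 -0.3;0.8 -16.2 -21 0 0 0 -0.3;1.1 -16.6 -21.56 0 0 0 -0.3;1.1 -16.6 -21.56 0 0 0 -0.3'
python3 - <<'E'
from h import *
plan([.6635,-.035,.021])
c=viewer.camera_params("wrist"); im=viewer.grab_frame("wrist"); cv2.imwrite("pics/w2.png",im)
E
```

```text
t: 6.2
eef_pos: [0.663, -0.0349, 0.119]
tool_rot: [0.501, -0.5, 0.498, 0.501]
force: [-0.2, 0.0, -1.0]
opening: 0.579
t 6.20 pos [ 0.663  -0.0349  0.119 ] open 0.579 F [-0.2  0.  -1. ] j6 -1.71
shift [ 9.8  -0.04 -0.05] turn [0.07 0.23 0.07]
```

View pics/w2.png

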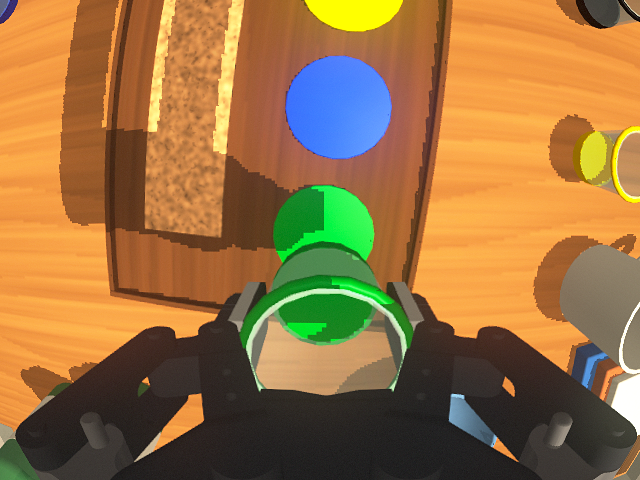

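The green glass is held upright over the far end of the tray, with the green coaster at (324,232) and the blue one at (339,107). I'll set it down and use this picture to cross-check the blue coaster.

```bash
python3 - <<'E'
from h import *
c=viewer.camera_params("wrist"); im=cv2.imread("pics/w2.png")
P=back(blob(im,"blue",(339,107),60),c,.009,True)[:,:2]; print(((P.max(0)+P.min(0))/2).round(4),np.ptp(P,0))
E
python3 -m crank '1 0 -0.05 0 0 0 -0.3;3 0 -0.05 0 0 0 -0.3;5 0 -0.05 0 0 0 -0.3;7 0 -0.05 0 0 0 -0.3;8.3 0 -0.05 0 0 0 -0.3;9 0 -0.05 0 0 0 -0.3;9.4 0 -0.05 0 0 0 -0.3;9.7 0 -0.05 0 0 0 -0.3;9.8 0 -0.05 0 0 0 -0.3;9.8 0 -0.05 0 0 0 -0.3'
python3 -c "
from h import *
plan([.6635,-.035,.0205])"
```

```text
[ 0.5744 -0.0266] [0.07077508 0.07173453]
t: 7.25
eef_pos: [0.6634, -0.0344, 0.0222]
tool_rot: [0.501, -0.5, 0.498, 0.501]
force: [0.6, -0.1, -1.0]
opening: 0.575
t 7.25 pos [ 0.6634 -0.0344  0.0222] open 0.575 F [ 0.6 -0.1 -1. ] j6 -1.71
shift [ 0.17 -0.01 -0.06] turn [0.11 0.24 0.17]
```

```bash
python3 -m crank '0.05 0 0 0 0 0 -0.3;0.1 0 0 0 0 0 -0.3;0.15 0 0 0 0 0 -0.3;0.2 0 0 0 0 0 -0.3;0.2 0 0 0 0 0 -0.3;0.2 0 0 0 0 0 -0.3;0.2 0 0 0 0 0 -0.3;0.2 0 0 0 0 0 -0.3;0.2 0 0 0 0 0 -0.3;0.2 0 0 0 0 0 -0.3'
```

```text
t: 8.25
eef_pos: [0.6635, -0.0344, 0.0204]
tool_rot: [0.501, -0.5, 0.498, 0.501]
force: [-0.5, -0.7, 1.1]
opening: 0.579
```

```bash
python3 -m crank '0.05 0 0 0 0 0 -0.3;0.05 0 0 0 0 0 0.25;0.05 0 0 0 0 0 0.4;0.05 0 0 0 0 0 0.7;0.05 0 0 0 0 0 0.7;0.05 0 0 0 0 0 0.7;0.05 0 0 0 0 0 0.7;-1 0 0 0 0 0 0.7;-3 0 0 0 0 0 0.7;-5.5 0 0 0 0 0 0.7'
python3 -m crank '-3 0 0 0 0 0 1;-6 0.5 -1 0 0 0 1;-8 2 -4 0 0 0 1;-8 4.5 -8 0 0 0 1;-8 8 -12 0 0 0 1;-8 11 -16 0 0 0 1;-8 14 -20 0 0 0 1;-8 17 -23.5 0 0 0 1;-8 19.5 -26 0 0 0 1;-8 20.5 -27.5 0 0 0 1'
python3 - <<'E'
from h import *
plan([.4352,-.341,.16])
im=viewer.grab_frame("top"); c=viewer.camera_params("top")
uv=proj(glasspts((.6635,-.035),.009),c).mean(0).astype(int); p=blob(im,"blue",(485,259),18); print(p.min(0),p.max(0))
cv2.imwrite("pics/t1.png",cv2.resize(im[140:290,320:470],None,fx=4,fy=4))
wglass("blue",(.4352,-.341))
E
```

```text
t: 9.25
eef_pos: [0.6626, -0.0346, 0.0753]
tool_rot: [0.501, -0.5, 0.498, 0.501]
force: [-0.2, 0.1, 0.6]
opening: 0.85
t: 10.25
eef_pos: [0.4558, -0.3125, 0.1551]
tool_rot: [0.501, -0.499, 0.499, 0.5]
force: [0.8, 1.2, 0.2]
opening: 1.004
t 10.25 pos [ 0.4558 -0.3125  0.1551] open 1.004 F [0.8 1.2 0.2] j6 -2.27
shift [-0.5   2.05 -2.85] turn [-0.08  0.17  0.06]
[478. 256.] [496. 269.]
blue [282.5 208.   84.   83. ] [ 0.435  -0.3441] 1.086
```

View pics/t1.png

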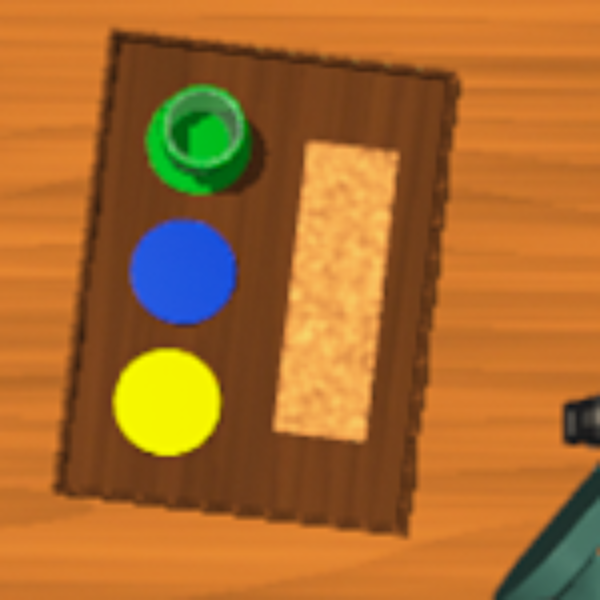

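The green glass stands inside its coaster: its rim at crop (203,130) is offset from the coaster centre just as perspective predicts. Next is blue, at (0.435, -0.342).

```bash
python3 -m crank '0 1 -1.5 0 0 0 1;0 2.07 -2.95 0 0 0 1;2 2.07 -2.95 0 0 0 1;5 2.07 -2.95 0 0 0 1;8 2.07 -2.95 0 0 0 1;11 2.07 -2.95 0 0 0 1;13 2.07 -2.95 0 0 0 1;14.2 2.07 -2.95 0 0 0 1;14.5 2.07 -2.95 0 0 0 1;14.5 2.07 -2.95 0 0 0 1' 40
python3 -m crank '0 0 0 0 0 0 -0.3;0 0 0 0 0 0 -0.3;0 0 0 0 0 0 -0.3;0 0 0 0 0 0 -0.3;0 0 0 0 0 0 -0.3;0 0 0 0 0 0 -0.3;0 0 0 0 0 0 -0.3;0 0 0 0 0 0 -0.3;0 0 0 0 0 0 -0.3;0 0 0 0 0 0 -0.3' 40
python3 - <<'E'
from h import *
plan([.5743,-.0245,.13])
E
```

```text
t: 11.35
eef_pos: [0.4368, -0.3415, 0.0105]
tool_rot: [0.502, -0.5, 0.499, 0.5]
force: [0.4, -0.2, 0.1]
opening: 1.003
t: 12.35
eef_pos: [0.4377, -0.3423, 0.0123]
tool_rot: [0.502, -0.501, 0.499, 0.498]
force: [0.1, 1.0, 7.4]
opening: 0.588
t 12.35 pos [ 0.4377 -0.3423  0.0123] open 0.588 F [0.1 1.  7.4] j6 -2.34
shift [-11.69 -13.66  31.81] turn [-0.1   0.02  0.27]
```

```bash
python3 -m crank '-1 0 0 0 0 0 -0.3;-3 0 0 0 0 0 -0.3;-6 0 0 0 0 0 -0.3;-9 0 0.5 0 0 0 -0.3;-11 -1 2.5 0 0 0 -0.3;-11.7 -2.5 6 0 0 0 -0.3;-11.7 -4 9.5 0 0 0 -0.3;-11.7 -5.5 13 0 0 0 -0.3;-11.7 -7 16.5 0 0 0 -0.3;-11.7 -8.5 20 0 0 0 -0.3'
python3 - <<'E'
from h import *
plan([.576,-.0245,.12])
E
```

```text
t: 13.35
eef_pos: [0.5225, -0.1411, 0.13]
tool_rot: [0.502, -0.501, 0.499, 0.498]
force: [1.2, -0.1, -0.8]
opening: 0.588
t 13.35 pos [ 0.5225 -0.1411  0.13  ] open 0.588 F [ 1.2 -0.1 -0.8] j6 -1.94
shift [ 1.03 -5.32 11.67] turn [-0.12  0.02  0.26]
```

```bash
python3 -m crank '0 -1.3 3 0 0 0 -0.3;0 -2.7 6 0 0 0 -0.3;0 -4 9 0 0 0 -0.3;0.5 -5 11 0 0 0 -0.3;1.5 -5.3 11.67 0 0 0 -0.3;3.5 -5.3 11.67 0 0 0 -0.3;5 -5.3 11.67 0 0 0 -0.3;6 -5.3 11.67 0 0 0 -0.3;6.5 -5.3 11.67 0 0 0 -0.3;6.5 -5.3 11.67 0 0 0 -0.3'
python3 - <<'E'
from h import *
plan([.576,-.0245,.0225])
im=viewer.grab_frame("wrist"); cv2.imwrite("pics/w3.png",im)
E
```

```text
t: 14.35
eef_pos: [0.5754, -0.0249, 0.0643]
tool_rot: [0.502, -0.5, 0.5, 0.499]
force: [-0.7, -0.5, -0.7]
opening: 0.591
t 14.35 pos [ 0.5754 -0.0249  0.0643] open 0.591 F [-0.7 -0.5 -0.7] j6 -1.71
shift [ 4.18 -0.05  0.04] turn [-0.17  0.03  0.15]
```

View pics/w3.png

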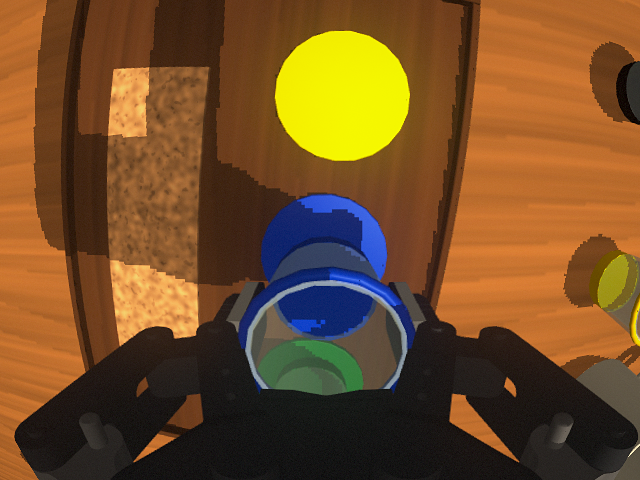

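The blue glass is held upright above the blue coaster at (324,240), so I'll lower it.

```bash
python3 -m crank '1 0 0 0 0 0 -0.3;2 0 0 0 0 0 -0.3;2.8 0 0 0 0 0 -0.3;3.4 0 0 0 0 0 -0.3;3.8 0 0 0 0 0 -0.3;4 0 0 0 0 0 -0.3;4.1 0 0 0 0 0 -0.3;4.2 0 0 0 0 0 -0.3;4.25 0 0 0 0 0 -0.3;4.25 0 0 0 0 0 -0.3'
```

```text
t: 15.4
eef_pos: [0.5764, -0.0249, 0.023]
tool_rot: [0.502, -0.5, 0.499, 0.498]
force: [0.2, 0.2, -1.2]
opening: 0.591
```

```bash
python3 -m crank '0.05 0 0 0 0 0 -0.3;0.1 0 0 0 0 0 -0.3;0.15 0 0 0 0 0 -0.3;0.2 0 0 0 0 0 -0.3;0.2 0 0 0 0 0 -0.3;0.2 0 0 0 0 0 -0.3;0.2 0 0 0 0 0 -0.3;0.2 0 0 0 0 0 -0.3;0.2 0 0 0 0 0 -0.3;0.2 0 0 0 0 0 -0.3'
```

```text
t: 16.4
eef_pos: [0.5766, -0.025, 0.0214]
tool_rot: [0.502, -0.501, 0.499, 0.498]
force: [-1.3, -0.5, 4.2]
opening: 0.591
```

```bash
python3 -m crank '0 0 0 0 0 0 -0.3;0 0 0 0 0 0 0.25;0 0 0 0 0 0 0.4;0 0 0 0 0 0 0.7;0 0 0 0 0 0 0.7;0 0 0 0 0 0 0.7;0 0 0 0 0 0 0.7;-1 0 0 0 0 0 0.7;-3 0 0 0 0 0 0.7;-5.5 0 0 0 0 0 0.7'
python3 -m crank '-2 0 0 0 0 0 1;-5 0 0.5 0 0 0 1;-8 -0.1 2.5 0 0 0 1;-8.5 -0.3 6 0 0 0 1;-8.5 -0.6 10 0 0 0 1;-8.5 -1 14 0 0 0 1;-8.5 -1.4 18 0 0 0 1;-8.5 -1.8 20.5 0 0 0 1;-8.5 -1.9 21.5 0 0 0 1;-8.5 -1.9 21.5 0 0 0 1'
python3 - <<'E'
from h import *
plan([.597,.1925,.012])
wglass("yellow",(.597,.1925))
im=viewer.grab_frame("top"); p=blob(im,"yellow",(285,196),18); print(p.min(0),p.max(0))
w=viewer.grab_frame("wrist"); cv2.imwrite("pics/w4.png",w)
cv2.imwrite("pics/t2.png",cv2.resize(im[140:290,250:450],None,fx=4,fy=4))
E
```

```text
t: 17.4
eef_pos: [0.5755, -0.0249, 0.0765]
tool_rot: [0.502, -0.5, 0.5, 0.499]
force: [0.6, 1.0, -0.4]
opening: 0.847
t: 18.4
eef_pos: [0.5948, 0.191, 0.162]
tool_rot: [0.501, -0.501, 0.499, 0.499]
force: [-0.6, -0.5, 0.0]
opening: 0.996
t 18.40 pos [0.5948 0.191  0.162 ] open 0.996 F [-0.6 -0.5  0. ] j6 -1.35
shift [15.   -0.17  0.15] turn [-0.05  0.02  0.2 ]
yellow [315.  225.5  43.   42. ] [0.5887 0.1825] 20.6068
[275. 191.] [295. 204.]
```

View pics/w4.png

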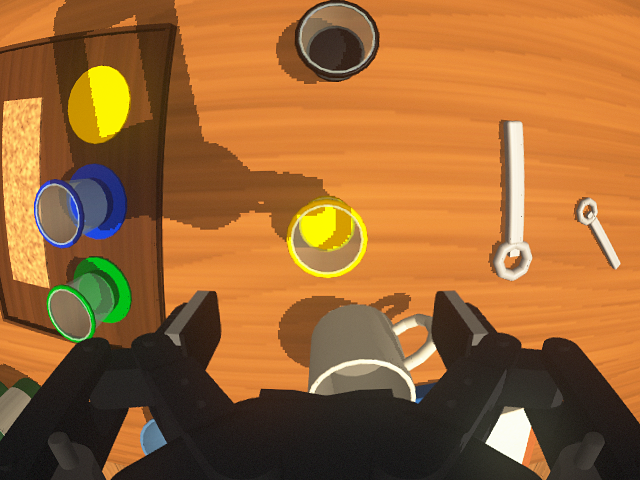

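View pics/t2.png

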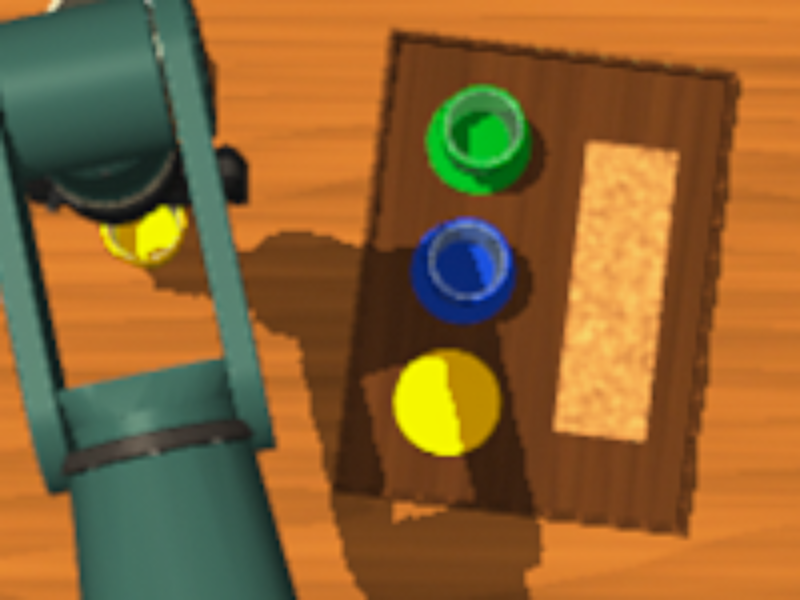

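Both placed glasses stand inside their coasters. In the wrist view the yellow glass is at box centre (327,237), which puts it near (0.597, 0.193). The mug behind it at (360,350) stays about 35 mm clear of the gripper body.

```bash
python3 -m crank '1 -0.1 0.2 0 0 0 1;3 -0.1 0.2 0 0 0 1;6 -0.1 0.2 0 0 0 1;9 -0.1 0.2 0 0 0 1;11.5 -0.1 0.2 0 0 0 1;13.5 -0.1 0.2 0 0 0 1;14.5 -0.1 0.2 0 0 0 1;14.8 -0.1 0.2 0 0 0 1;14.8 -0.1 0.2 0 0 0 1;14.8 -0.1 0.2 0 0 0 1' 40
python3 -m crank '0 0 0 0 0 0 -0.3;0 0 0 0 0 0 -0.3;0 0 0 0 0 0 -0.3;0 0 0 0 0 0 -0.3;0 0 0 0 0 0 -0.3;0 0 0 0 0 0 -0.3;0 0 0 0 0 0 -0.3;0 0 0 0 0 0 -0.3;0 0 0 0 0 0 -0.3;0 0 0 0 0 0 -0.3' 40
python3 - <<'E'
from h import *
plan([.4855,-.0142,.13])
E
```

```text
t: 19.55
eef_pos: [0.5975, 0.1905, 0.0153]
tool_rot: [0.503, -0.5, 0.5, 0.497]
force: [-0.3, 0.6, -1.1]
opening: 1.001
t: 20.55
eef_pos: [0.5982, 0.1906, 0.0167]
tool_rot: [0.503, -0.501, 0.499, 0.497]
force: [-1.0, -0.8, 6.2]
opening: 0.578
t 20.55 pos [0.5982 0.1906 0.0167] open 0.578 F [-1.  -0.8  6.2] j6 -1.35
shift [-11.43  11.09 -20.53] turn [-0.26  0.04  0.45]
```

```bash
python3 -m crank '-1 0 0 0 0 0 -0.3;-3 0 0 0 0 0 -0.3;-6 0 0 0 0 0 -0.3;-9 0.3 -0.5 0 0 0 -0.3;-11 1.2 -2 0 0 0 -0.3;-11.4 2.7 -5 0 0 0 -0.3;-11.4 4.3 -8 0 0 0 -0.3;-11.4 5.9 -11 0 0 0 -0.3;-11.4 7.5 -14 0 0 0 -0.3;-11.4 9.1 -17 0 0 0 -0.3'
python3 -m crank '0 0.9 -1.6 0 0 0 -0.3;0 1.6 -2.8 0 0 0 -0.3;0 2 -3.5 0 0 0 -0.3;1 2 -3.5 0 0 0 -0.3;2.5 2 -3.5 0 0 0 -0.3;4 2 -3.5 0 0 0 -0.3;5 2 -3.5 0 0 0 -0.3;6 2 -3.5 0 0 0 -0.3;6.5 2 -3.5 0 0 0 -0.3;6.5 2 -3.5 0 0 0 -0.3'
python3 - <<'E'
from h import *
plan([.4855,-.0142,.0275])
im=viewer.grab_frame("wrist"); cv2.imwrite("pics/w5.png",im)
E
```

```text
t: 21.55
eef_pos: [0.5043, 0.0201, 0.1296]
tool_rot: [0.503, -0.501, 0.499, 0.497]
force: [-0.1, 0.1, -1.2]
opening: 0.577
t: 22.55
eef_pos: [0.4842, -0.0145, 0.0635]
tool_rot: [0.503, -0.5, 0.499, 0.498]
force: [0.6, -0.0, -1.5]
opening: 0.582
t 22.55 pos [ 0.4842 -0.0145  0.0635] open 0.582 F [ 0.6 -0.  -1.5] j6 -1.72
shift [ 3.6  -0.11  0.02] turn [-0.22  0.06  0.3 ]
```

```bash
python3 -m crank '1 0 0 0 0 0 -0.3;1.9 0 0 0 0 0 -0.3;2.6 0 0 0 0 0 -0.3;3.1 0 0 0 0 0 -0.3;3.4 -0.1 0 0 0 0 -0.3;3.6 -0.1 0 0 0 0 -0.3;3.7 -0.1 0 0 0 0 -0.3;3.8 -0.1 0 0 0 0 -0.3;3.8 -0.1 0 0 0 0 -0.3;3.8 -0.1 0 0 0 0 -0.3'
python3 -m crank '0 0 0 0 0 0 -0.3;0 0 0 0 0 0 -0.3;0 0 0 0 0 0 -0.3;0 0 0 0 0 0 -0.3;0 0 0 0 0 0 -0.3;0 0 0 0 0 0 -0.3;0 0 0 0 0 0 -0.3;0 0 0 0 0 0 -0.3;0 0 0 0 0 0 -0.3;0 0 0 0 0 0 -0.3'
```

```text
t: 23.6
eef_pos: [0.4861, -0.0146, 0.0264]
tool_rot: [0.503, -0.501, 0.499, 0.497]
force: [-0.6, -0.9, -1.6]
opening: 0.579
t: 24.6
eef_pos: [0.4861, -0.0146, 0.0264]
tool_rot: [0.503, -0.501, 0.499, 0.497]
force: [0.2, 0.8, -1.0]
opening: 0.578
```

```bash
python3 -m crank '0.05 0 0 0 0 0 -0.3;0.1 0 0 0 0 0 -0.3;0.14 0 0 0 0 0 -0.3;0.14 0 0 0 0 0 -0.3;0.14 0 0 0 0 0 -0.3;0.14 0 0 0 0 0 -0.3;0.14 0 0 0 0 0 -0.3;0.14 0 0 0 0 0 -0.3;0.14 0 0 0 0 0 -0.3;0.14 0 0 0 0 0 -0.3'
```

```text
t: 25.6
eef_pos: [0.4864, -0.0147, 0.0256]
tool_rot: [0.503, -0.501, 0.499, 0.497]
force: [-1.8, 0.5, 5.2]
opening: 0.585
```

```bash
python3 -m crank '0 0 0 0 0 0 -0.3;0 0 0 0 0 0 0.25;0 0 0 0 0 0 0.4;0 0 0 0 0 0 0.7;0 0 0 0 0 0 0.7;0 0 0 0 0 0 0.7;0 0 0 0 0 0 0.7;-1 0 0 0 0 0 0.7;-3 0 0 0 0 0 0.7;-5.5 0 0 0 0 0 0.7'
python3 -m crank '-2 0 0 0 0 0 1;-5 0 0.5 0 0 0 1;-8 -0.4 2.5 0 0 0 1;-8.5 -1.5 6 0 0 0 1;-8.5 -2.5 10 0 0 0 1;-8.5 -3.5 14 -1 0 0 1;-8.5 -4.5 18 -2 0 0 1;-8.5 -5.5 22 -3 0 0 1;-8.5 -6.5 26 -4 0 0 1;-8.5 -7.5 30 -5 0 0 1'
python3 - <<'E'
from h import *
plan([.580,.3586,.16],95.3)
E
```

```text
t: 26.6
eef_pos: [0.4852, -0.0146, 0.0809]
tool_rot: [0.503, -0.5, 0.499, 0.498]
force: [1.0, -0.1, -0.1]
opening: 0.85
t: 27.6
eef_pos: [0.5612, 0.2868, 0.1675]
tool_rot: [-0.48, 0.522, -0.477, -0.519]
force: [0.4, 0.3, 0.3]
opening: 0.999
t 27.60 pos [0.5612 0.2868 0.1675] open 0.999 F [0.4 0.3 0.3] j6 -1.27
shift [ 0.77 -2.48  6.99] turn [-0.47  0.03  0.39]
```

```bash
python3 -m crank '0 -0.6 2 -0.4 0 0 1;0.2 -1.4 4 -0.4 0 0 1;0.5 -2.1 5.8 -0.4 0 0 1;0.8 -2.5 7 -0.4 0 0.3 1;0.8 -2.5 7 -0.4 0 0.3 1;0.8 -2.5 7 -0.4 0 0.3 1;0.8 -2.5 7 -0.4 0 0.3 1;0.8 -2.5 7 -0.4 0 0.3 1;0.8 -2.5 7 -0.4 0 0.3 1;0.8 -2.5 7 -0.4 0 0.3 1'
python3 - <<'E'
from h import *
c=viewer.camera_params("wrist"); im=viewer.grab_frame("wrist")
for k in range(2):
    hsv=cv2.cvtColor(im,cv2.COLOR_BGR2HSV); m=cv2.inRange(hsv,(0,0,110),(179,75,255))
    n,l,s,ce=cv2.connectedComponentsWithStats(m)
uv0=proj([[.55,.3557,.012],[.58,.3586,.012],[.63,.363,.012]],c,True); print(uv0.round())
i=l[int(uv0[0,1]),int(uv0[0,0])]; vv,uu=np.nonzero(l==i); print(i,s[i])
P=back(np.c_[uu,vv],c,.012,True)[:,:2]; print(P.min(0),P.max(0))
h=P[P[:,0]<.60]; d=np.polyfit(h[:,0],h[:,1],1); print(d,np.degrees(np.arctan(d[0])),np.polyval(d,.58))
plan([.58,np.polyval(d,.58),.003],90+np.degrees(np.arctan(d[0])))
cv2.imwrite("pics/w6.png",im)
t=viewer.grab_frame("top"); cv2.imwrite("pics/t3.png",t)
E
```

```text
t: 28.6
eef_pos: [0.5803, 0.3582, 0.1601]
tool_rot: [-0.478, 0.522, -0.476, -0.522]
force: [0.9, -0.2, -0.1]
opening: 1.003
[[327. 184.]
 [327. 221.]
 [327. 280.]]
2 [ 301  129   48  173 3749]
[0.50648616 0.34103134] [0.65009466 0.38082613]
[0.09625739 0.30011263] 5.498202656075033 0.3559419109544476
t 28.65 pos [0.5803 0.3584 0.16  ] open 0.998 F [ 0.4  0.5 -0. ] j6 -1.19
shift [15.7   0.08 -0.25] turn [-0.29  0.04  0.1 ]
```

View pics/w6.png

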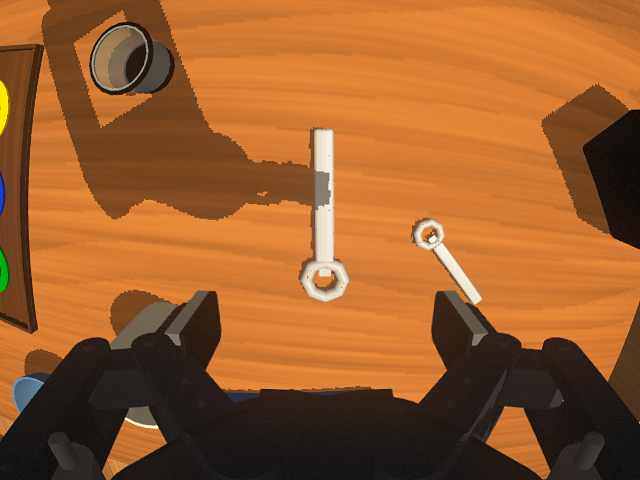

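View pics/t3.png

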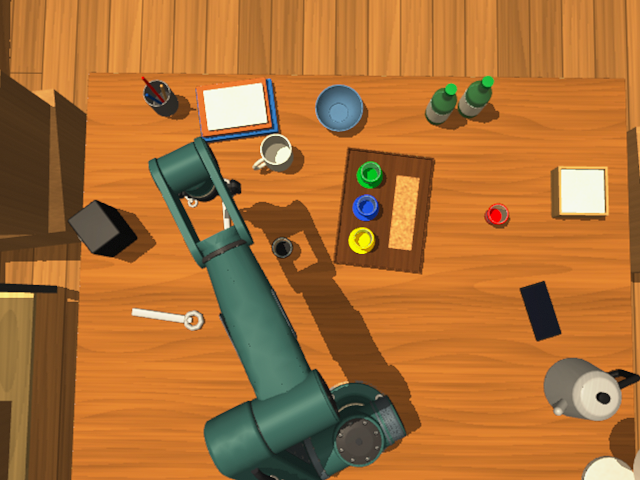

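All three glasses are on their coasters, and red and black are untouched. The opener sits on the jaw centre line at columns 301–349, with its ring at (325,280) and the small look-alike at (450,260) clear of the finger. I'll go down half open.

```bash
python3 -m crank '2 0.1 -0.1 -0.2 0 0 0.2;5 0.1 -0.1 -0.2 0 0 0.2;8 0.1 -0.1 -0.2 0 0 0.2;11 0.1 -0.1 -0.2 0 0 0.2;13 0.1 -0.1 -0.2 0 0 0.2;14.3 0.1 -0.1 -0.2 0 0 0.2;15 0.1 -0.1 -0.2 0 0 0.2;15.3 0.1 -0.1 -0.2 0 0 0.2;15.5 0.1 -0.1 -0.2 0 0 0.2;15.5 0.1 -0.1 -0.2 0 0 0.2' 50
```

```text
t: 29.7
eef_pos: [0.5803, 0.3578, 0.0061]
tool_rot: [-0.477, 0.524, -0.475, -0.523]
force: [-0.9, -0.5, 0.0]
opening: 0.601
```

```bash
python3 -m crank '0.2 0 0 0 0 0 0;0.2 0 0 0 0 0 -0.2;0.2 0 0 0 0 0 -0.4;0.2 0 0 0 0 0 -0.55;0.2 0 0 0 0 0 -0.9;0.2 0 0 0 0 0 -0.9;0.2 0 0 0 0 0 -0.9;0.2 0 0 0 0 0 -0.9;0.2 0 0 0 0 0 -0.9;0.2 0 0 0 0 0 -0.9' 50
python3 - <<'E'
from h import *
plan([.5621,-.1288,.13],83.2)
E
```

```text
t: 30.7
eef_pos: [0.5805, 0.358, 0.0045]
tool_rot: [-0.477, 0.524, -0.474, -0.522]
force: [-0.1, 0.3, 2.8]
opening: 0.163
t 30.70 pos [0.5805 0.358  0.0045] open 0.163 F [-0.1  0.3  2.8] j6 -1.20
shift [-12.66   6.37 -48.26] turn [12.21  0.12  0.23]
```

```bash
python3 -m crank '-0.5 0 0 0 0 0 -0.9;-1.5 0 0 0 0 0 -0.9;-3.5 0 0 0 0 0 -0.9;-6.5 0.2 0 0 0 0 -0.9;-9.5 0.8 0 0 0 0 -0.9;-12.5 1.8 -0.5 0 0 0 -0.9;-15 3 -2 0 0 0 -0.9;-16 4.5 -5 0.5 0 0 -0.9;-16 6 -9 1 0 0 -0.9;-16 7.5 -13 2 0 0 -0.9'
python3 - <<'E'
from h import *
plan([.5621,-.1288,.13],83.2)
cv2.imwrite("pics/w7.png",viewer.grab_frame("wrist"))
E
```

```text
t: 31.7
eef_pos: [0.517, 0.2202, 0.1651]
tool_rot: [-0.487, 0.516, -0.483, -0.514]
force: [-0.0, -0.5, -0.4]
opening: 0.166
t 31.70 pos [0.517  0.2202 0.1651] open 0.166 F [-0.  -0.5 -0.4] j6 -1.33
shift [  3.46  -2.38 -35.11] turn [10.25  0.14  0.33]
```

View pics/w7.png

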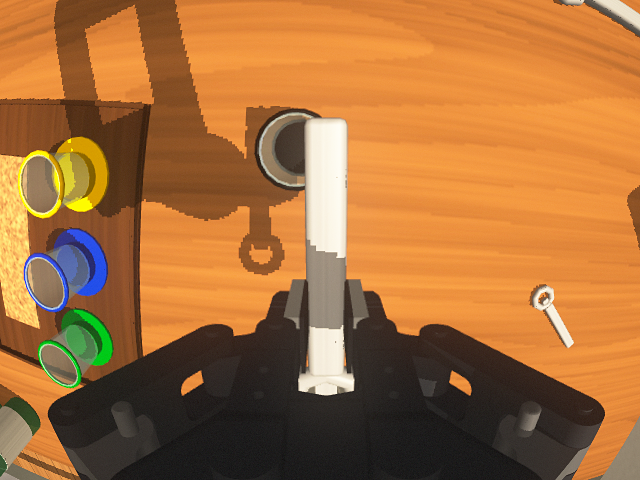

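The opener is held along the jaw's centre plane, with its tail at (326,120) and its ring under the palm at (326,385). I'll carry it over the glasses.

```bash
python3 -m crank '0 0 -4 1 0 0 -0.9;0 -0.3 -8 2 0 0 -0.9;0 -0.6 -12 3.5 0 0 -0.9;0 -0.9 -16 5 0 0 -0.9;0 -1.2 -20 6.5 0 0 -0.9;0 -1.5 -24 8 0 0 -0.9;0 -1.8 -28 9 0 0 -0.9;0 -2.1 -31.5 10 0 0 -0.9;0 -2.3 -34 10.2 0 0.3 -0.9;0 -2.4 -35.1 10.2 0 0.3 -0.9'
python3 - <<'E'
from h import *
plan([.5621,-.1288,.05],83.2)
# strip & tray from the fresh top image (arm may hide part)
im=cv2.imread("pics/top0.png"); c=viewer.camera_params("top")
h=cv2.cvtColor(im[165:262,380:428],cv2.COLOR_BGR2HSV); m=cv2.inRange(h,(8,60,165),(25,200,255))
n,l,s,ce=cv2.connectedComponentsWithStats(cv2.morphologyEx(m,cv2.MORPH_CLOSE,np.ones((3,3)))); i=1+s[1:,4].argmax()
v,u=np.nonzero(l==i); P=back(np.c_[u+380,v+165],c,.008)[:,:2]; print("strip",cv2.minAreaRect((P*1000).astype(np.float32)),P.mean(0))
cw=viewer.camera_params("wrist"); w=viewer.grab_frame("wrist"); cv2.imwrite("pics/w8.png",w)
E
```

```text
t: 32.75
eef_pos: [0.5581, -0.1377, 0.1661]
tool_rot: [0.528, -0.468, 0.533, 0.467]
force: [0.7, 0.7, -0.8]
opening: 0.166
t 32.75 pos [ 0.5581 -0.1377  0.1661] open 0.166 F [ 0.7  0.7 -0.8] j6 -1.78
shift [11.6  -0.33  1.01] turn [-0.41 -0.34 -0.19]
strip ((563.5177612304688, -127.66946411132812), (63.84067916870117, 201.9805908203125), 83.54585266113281) [ 0.56293203 -0.12753796]
```

View pics/w8.png

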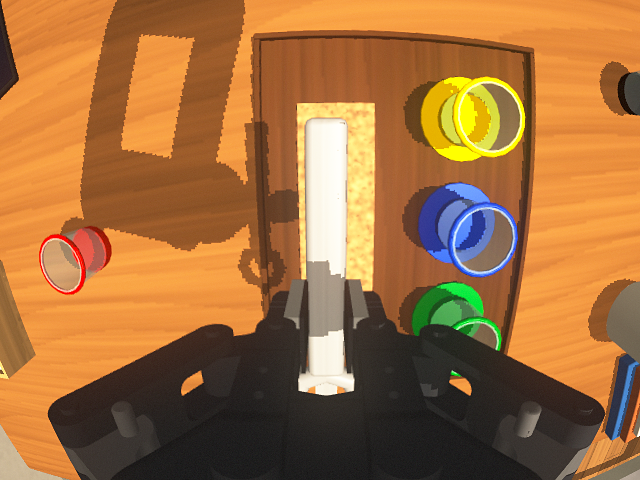

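The opener is above the cork strip and nearly aligned, with the strip at columns 297–376 and the tail at (326,120). It needs to go about 10 mm towards the glasses, as the plan says.

```bash
python3 -m crank '0 -0.2 0.3 0 0 0 -0.9;0.5 -0.4 0.7 -0.2 -0.3 -0.2 -0.9;2 -0.5 1 -0.2 -0.3 -0.2 -0.9;5 -0.5 1.05 -0.2 -0.3 -0.2 -0.9;8 -0.5 1.05 -0.2 -0.3 -0.2 -0.9;10.5 -0.5 1.05 -0.2 -0.3 -0.2 -0.9;12 -0.5 1.05 -0.2 -0.3 -0.2 -0.9;12.8 -0.5 1.05 -0.2 -0.3 -0.2 -0.9;13.2 -0.5 1.05 -0.2 -0.3 -0.2 -0.9;13.2 -0.5 1.05 -0.2 -0.3 -0.2 -0.9'
python3 - <<'E'
from h import *
plan([.5640,-.1284,.0135],83.4)
c=viewer.camera_params("wrist"); w=viewer.grab_frame("wrist"); cv2.imwrite("pics/w9.png",w)
E
```

```text
t: 33.8
eef_pos: [0.5643, -0.1292, 0.0342]
tool_rot: [0.529, -0.469, 0.53, 0.468]
force: [0.0, -0.4, -0.5]
opening: 0.166
t 33.80 pos [ 0.5643 -0.1292  0.0342] open 0.166 F [ 0.  -0.4 -0.5] j6 -1.77
shift [2.07 0.05 0.08] turn [-0.41 -0.09  0.06]
```

View pics/w9.png

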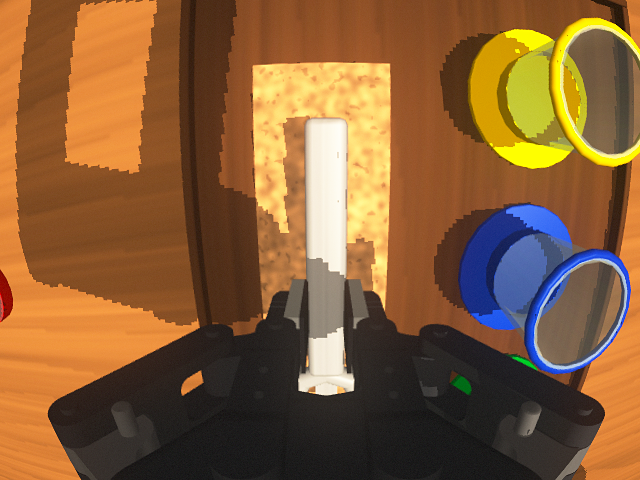

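The opener is within about 2 mm of the strip's middle, with the strip at columns 253–390 and the opener at 326. I'll lower it.

```bash
python3 -m crank '0.5 0 0 0 0 0 -0.9;1 0 0 0 0 0 -0.9;1.4 0 0 0 0 0 -0.9;1.7 0 0 0 0 0 -0.9;1.9 0 0 0 0 0 -0.9;2 0 0 0 0 0 -0.9;2.05 0 0 0 0 0 -0.9;2.1 0 0 0 0 0 -0.9;2.1 0 0 0 0 0 -0.9;2.1 0 0 0 0 0 -0.9'
```

```text
t: 34.85
eef_pos: [0.5649, -0.1295, 0.0141]
tool_rot: [0.53, -0.47, 0.53, 0.467]
force: [0.4, -0.1, -1.4]
opening: 0.164
```

```bash
python3 -m crank '0.05 0 0 0 0 0 -0.9;0.1 0 0 0 0 0 -0.9;0.14 0 0 0 0 0 -0.9;0.18 0 0 0 0 0 -0.9;0.2 0 0 0 0 0 -0.9;0.2 0 0 0 0 0 -0.9;0.2 0 0 0 0 0 -0.9;0.2 0 0 0 0 0 -0.9;0.2 0 0 0 0 0 -0.9;0.2 0 0 0 0 0 -0.9'
```

```text
t: 35.85
eef_pos: [0.565, -0.1295, 0.0125]
tool_rot: [0.53, -0.47, 0.53, 0.467]
force: [-2.5, 0.0, 4.6]
opening: 0.165
```

Contact shows at z = 0.0125 as expected. Now I'll release gently, go straight up and move clear.

```bash
python3 -m crank '0 0 0 0 0 0 -0.55;0 0 0 0 0 0 -0.4;0 0 0 0 0 0 -0.2;0 0 0 0 0 0 0;0 0 0 0 0 0 0;0 0 0 0 0 0 0;-0.5 0 0 0 0 0 0;-2 0 0 0 0 0 0;-4.5 0 0 0 0 0 0;-7.5 0 0 0 0 0 0'
python3 -m crank '-3 0 0 0 0 0 0;-6 0 0 0 0 0 0;-9 1 -0.5 0 0 0 0;-11 3 -2 0 0 0 0;-12 6 -5 0 0 0 0;-12 9 -8 0 0 0 0;-12 12 -11 0 0 0 0;-12 15 -14 0 0 0 0;-12 17 -17 0 0 0 0;-12 18 -19 0 0 0 0'
python3 - <<'E'
from h import *
print(tool()[0],bot.state()["t"])
t=viewer.grab_frame("top"); c=viewer.camera_params("top")
s=viewer.grab_frame("scene")
for g,x in dict(green=(.6635,-.035),blue=(.5745,-.0245),yellow=(.485,-.014)).items():
    print(g, proj(glasspts(x,.009),c)[60:120].mean(0).round(1))
cv2.imwrite("pics/t4.png",np.vstack([cv2.resize(t[140:290,320:520],(800,600))])); cv2.imwrite("pics/s4.png",cv2.resize(s[120:345,110:410],(800,600)))
E
```

```text
t: 36.85
eef_pos: [0.5642, -0.1291, 0.0884]
tool_rot: [0.53, -0.469, 0.53, 0.468]
force: [-0.2, -0.5, 0.3]
opening: 0.5
t: 37.85
eef_pos: [0.3604, -0.297, 0.2105]
tool_rot: [0.53, -0.47, 0.53, 0.466]
force: [-0.4, 1.3, 0.3]
opening: 0.499
[ 0.36039801 -0.29700487  0.21046569] 37.85
green [371.3 171. ]
blue [367.1 204.3]
yellow [362.9 238.1]
```

View pics/t4.png

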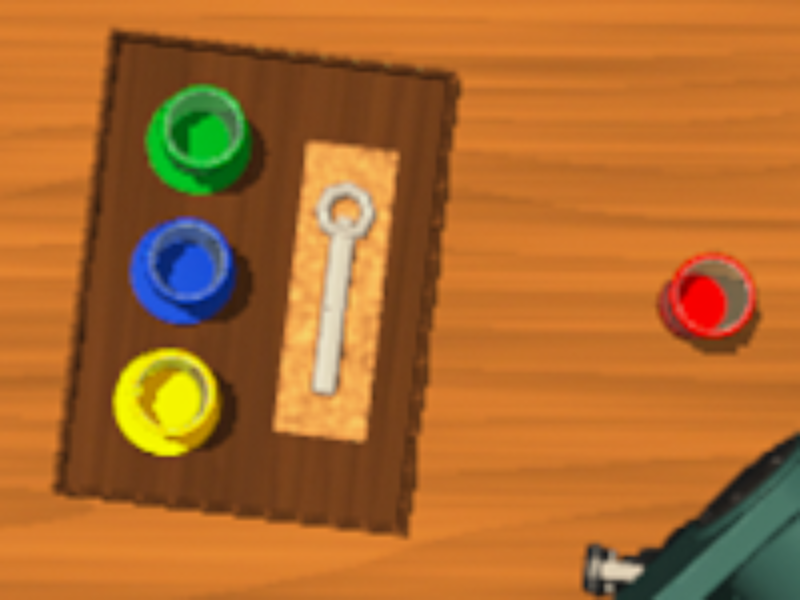

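View pics/s4.png

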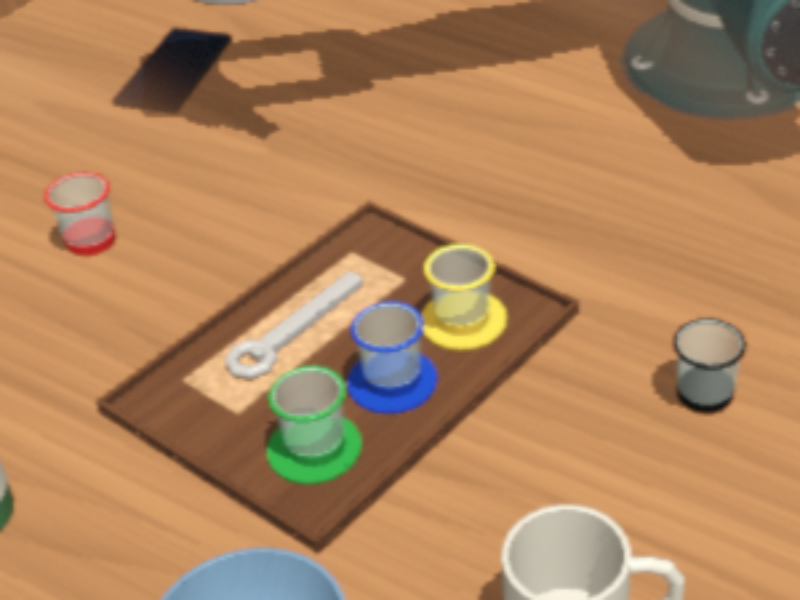

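The top crop shows the opener on the strip from (346,186) to (323,394), within about 1° and about 1 mm of the strip's middle at (337,292). All three glasses stand upright inside their own coasters, and red and black are still in place. I'm handing in.

```bash
python3 -c "
from rig import bot
print(bot.finish_job())"
```

```text
the job is handed in; nothing more can be done
None
```

The tray is laid for three. I set down the green, blue and yellow glasses in that order, each on the coaster of its own colour. Then I laid the middle-sized opener on the cork strip, with its ring at the far end. The job was handed in at about 38 s of the 104 s allowed, and the hand-in gives no verdict.

**Last checks, from the top and scene pictures:**
- **Glasses:** all three stand upright, wholly inside their coasters and within a few millimetres of centre.
- **Opener:** it lies flat, about 1° off the strip's direction and about 1 mm from its middle.
- **Red and black glasses:** they still stand where they were.
- **Forces:** each thing was lowered until light contact (about 1–5 N) before release. The highest force I read was 7.4 N, while gripping the blue glass.

**Disagreements:**
- The wrist camera read about 2 mm lower in y than the other two; I allowed for this.
- My colour fit failed for the blue and yellow glasses in the scene picture, and for yellow in the wrist picture. For those I used the top picture and read the yellow glass's position off the wrist picture by eye.

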